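Set up a viscometer stand on the weighing bench

TASK

The blue viscometer's stand leans and rocks because its left front foot is screwed too short and its right front foot too long: push the two red screw levers round, each to its green index tab (the left one clockwise seen from above, the right one counter-clockwise), so that the base is level and all four feet carry weight. Then lift the blue measuring head by its black handle until its pawl catches the next notch up (only that one), let it rest there, and swing the orange clamp lever towards the front until it is fully home. Do not shove the stand about, and leave the beaker on its base and the other things standing where they are.

Things in the scene. Friction and masses are not known exactly. Their poses are not given: they have to be found in the camera images.
- stand: Viscometer stand, loose, 4 kg in all. Origin: table level, amid its four feet (x = +-90, y = +-135 mm); x to the rear (away from the robot at yaw 0), y to its left, z the base's upright (vertical = level). White plate 230 x 200 mm, top at z = 50 mm, corner lugs of radius 25 mm over the feet. Column 30 x 40 mm at x = 85, to z = 270 mm; the head hangs in front of it, above z = 127 mm.
- screw_left (a joint): Left front leveling screw, turned by one red lever. Rad, growing clockwise from above; 1 rad lengthens the foot 2.5 mm. 0: foot as long as the rear ones, lever over its green index tab (80 deg from stand +x towards +y); at value q it points to 80 deg minus q. Starts 1.2 to 2.2 rad short (negative), range -2.6 to 1. About 2 N at 50 mm turns it, it stays. Both within 0.2 of 0 is good enough.
- screw_right (a joint): Right front leveling screw: as the left one (growing clockwise lengthens the foot), but it starts 1.2 to 2.2 rad too long (positive), so it must be turned counter-clockwise, back to 0; range -1 to 2.6. Its green index tab lies at -80 deg (to the stand's right), and its lever points to -80 deg minus its value.
- screw_left_axis (a point): On the left screw's axis (stand x = -90, y = +135 mm) at the mid height of its lever, 79 mm above the stand's origin level; fixed to the stand. The red lever runs 70 mm out from here, 10 mm thick, 26 mm high. The flat green index tab on the base below reaches 98 mm out.
- screw_left_tip (a point): Middle of the outer end of the left red lever, 70 mm from the axis; turns with it.
- screw_right_axis (a point): On the right screw's axis (stand x = -90, y = -135 mm) at the mid height of its lever (same sizes as the left); fixed to the stand.
- screw_right_tip (a point): Middle of the outer end of the right red lever, 70 mm from the axis.
- head (a joint): Height in m of the blue head (125 x 90 x 60 mm, 0.5 to 0.9 kg) on its column. Starts at 0, on its stop. A brass spring pawl at its rear rides up over sloped teeth on the column's back and rests on their flat tops: at 0.045 (next notch) or 0.090 (one too far). It must pass 0.046 to catch: lift to about 0.052 and let go. Uncaught it slides back down; once caught it cannot be lowered.
- head_handle (a point): Centre of the black handle bar on the head's top: 75 mm long along stand x, 14 mm wide, 16 mm high, on two end posts, 25 mm free below; 228 mm above the table with the head at 0. Moves with the head.
- clamp (a joint): Orange clamp lever on the head's right side, turning about an upright axis, rad: 0 points to stand -y (outward), growing clockwise from above towards the front (-x); 1.4 is the end stop, fully home (over 1.2 counts). Starts at 0 to 0.2. About 2 N at 50 mm turns it; it stays where left.
- clamp_axis (a point): Point on the clamp lever's axis at mid height of the lever (stand x = 30, y = -58, z = 212 mm with the head at 0). Lever 75 mm long from the axis, 12 mm thick, 22 mm high. Moves with the head.
- clamp_tip (a point): Middle of the outer end of the orange lever.
- foot_front_left: The front left rubber foot of the stand, 36 mm wide, sprung (15 N/mm); origin at its underside, loaded when it presses on the table.
- foot_front_right: The front right rubber foot of the stand, 36 mm wide, sprung (15 N/mm); origin at its underside, loaded when it presses on the table.
- foot_rear_left: The rear left rubber foot of the stand, 36 mm wide, sprung (15 N/mm); origin at its underside, loaded when it presses on the table.
- foot_rear_right: The rear right rubber foot of the stand, 36 mm wide, sprung (15 N/mm); origin at its underside, loaded when it presses on the table.
- beaker: Glass beaker, 56 mm wide, 60 mm tall, standing on the stand's plate under the head; origin at its underside.
- amber: Amber bottle with red cap, 72 mm wide, 160 mm tall; origin at its underside.
- jar: White jar with red lid, 90 mm wide, 110 mm tall; origin at its underside.
- mortar: White ceramic mortar bowl, 110 mm wide, 60 mm tall; origin at its underside.
- carton: Red carton 60 x 70 x 110 mm; origin at its underside.
Not all that is in view belongs to the job. What is shaped like the jar but yellow is not meant.

How it is judged (in metres and radians):
On the way, in this order (a step that is already met when the one before it is completed fails the run):
1. the base is level (within 0.010 rad) and every foot presses on the table with more than 5 N (contact force between each of foot_front_left, foot_front_right, foot_rear_left, foot_rear_right and anything else above 5 N and angle between stand's own z axis and vertical below 0.01 rad), for 0.3 s.
2. the head rests in the next notch, not touched by the fingers (value of joint head between 0.042 and 0.049 m and contact force between the fingers and stand below 0.05 N), for 0.2 s.
3. the clamp lever is fully home (value of joint clamp above 1.2 rad), for 0.1 s.
At the end, for the whole second after the job is handed in: Base level within 0.010 rad, each of the four feet pressing on the table with more than 5 N, the head resting in the first notch (42 to 49 mm up), the clamp lever turned past 1.2 rad, stand and bystanders at rest (all of step 1 and value of joint head between 0.042 and 0.049 m and value of joint clamp above 1.2 rad and linear speed of stand below 0.01 m/s and linear speed of each of beaker, amber, jar, mortar, carton below 0.02 m/s); the robot touches nothing.
It fails at once if the stand is shoved more than 40 mm (distance of stand from where it was at the start of the episode above 0.04 m).
It fails at once if the head is raised to the second notch (value of joint head above 0.08 m).
It fails at once if a bystander is tipped (angle between any of beaker, amber, jar, mortar, carton's own z axis and vertical above 0.35 rad).
It fails at once if a bystander is moved more than 40 mm (distance of any of beaker, amber, jar, mortar, carton from where it was at the start of the episode above 0.04 m).
It also fails if it takes over 58 s, if anything falls off the work surface, if the arm or the gripper's body presses on something with over 40 N, if the wrist force passes 120 N, or if a joint passes its speed limit or range.

ROBOT

A 7-joint arm with a two-finger parallel gripper is mounted at the origin on the work surface. World frame = base frame: x ahead of the robot, y to its left, z up, the work surface at z = 0. Lengths are in m, angles in degrees, forces in N, time in s.
With the tool pointing down it reaches from about 0.425 to 0.875 m from the base axis. Payload 4.7 kg.
Tool frame: the origin (TCP) lies on the centre line of the jaws, within the pads' length; the fingertips stand 19 mm ahead of it and the grasp point (between the pads) is the TCP; z points along the fingers, y is the line along which they close (so a half turn about z gives the same grasp; the last joint's range is limited). The gripper opens to 87 mm and grips with 3 to 60 N. Pads are 19 mm wide; open, the fingers measure 117 mm over their backs; the gripper's body (75 mm by 190 mm) begins 51 mm behind the grasp point.
Start: joints at [76.095, 18.392, -4.016, 83.108, 1.295, 78.541, -3.26], TCP at [0.165, -0.629, 0.242] pointing down, gripper open.
Joint ranges: [-163.93, 163.93], [-17.29, 119.83], [-79.2, 71.16], [3.27, 140.29], [-89.18, 269.18], [5.43, 117.66], [-154.24, 154.24]. Speed limits (degrees/s): [147.25, 147.25, 180, 180, 180, 180, 180].

INTERFACE

Orientations are given as [roll, pitch, yaw] about the fixed x, y, z axes, in that order (R = Rz(yaw) Ry(pitch) Rx(roll)).
In Python, from cell import env, imaging gives the robot as it stands.
- The arm moves only by the shell command python3 -m crank 'ROWS' [OPENING] [FORCE]. ROWS is JSON, a list of rows, each an object of numbers: "x", "y", "z": the shift along the tool's x, y, z in m; "turn": the turn about the tool's z in rad. In form: [{"x": .., "y": .., "z": .., "turn": ..}, ...]. A call has 1 to 12 rows; each row is the pose to reach, as a shift and turn from the pose commanded when the call began, along the tool's axes at that moment; what a row does not reach only later rows make up. A row lasts 1/8 s, in which the tool goes at most 62.5 mm and 10.7 degrees, less where a joint would pass 70% of its speed; a pose out of reach is approached as far as the arm can. A call with a gripper value outside its range is refused whole. OPENING is the finger opening in m, from 0 to 0.087, set as the call begins (- or left out, the last holds). The fingers move at their own pace and stop on an object; FORCE is the grip in N (left out, the last holds). Time passes only in rows, so rows that repeat a pose let the fingers close. It gives the time, the measured TCP pose, the force, the opening and the grip force at its end, in the units of the state.
- env.get_obs(): the state, without advancing time (a new reading comes with each control period).
- imaging.read_camera(name): name is "side" or "top"; returns the picture (480x640x3 uint8, red, green, blue); there is no depth.
- imaging.get_calibration(name): a dict with "camera_matrix" (3x3 intrinsics, pixels), "position" and "attitude" of the camera in the world. Camera axes: x right, y up, looking along -z (the intrinsics and any distortion apply to the point x, -y, -z); pixel columns grow to the right and rows downward; lengths in m; the calibration is good to about 2 mm. A picture is of the moment at which its call begins. get_calibration takes no time and is no camera call.
- env.sign_off(): hands the job in; it is judged then, once.
The state is a dict: "time_s": time; "qpos": joint angles; "joint_velocities": joint speeds; "effort": joint torques, N m; "tool_pos": TCP position; "tool_rot": TCP orientation; "force": force on the tool from outside, world axes, zero at the start; "wrist_torque": the same for the moment, N m; "grip_width": finger opening in m; "grasp_force": force on a finger pad.
Only numpy, scipy, OpenCV 4.12 (cv2) and the standard library are available. Lean on these libraries where they do the work, as an engineer would, in place of code of your own. Each camera call takes 0.05 s, during which the arm holds its last target. There are 200 camera calls.

## Working session

There is one attempt and no reset: what is moved stays moved. The work goes in short steps, Python scripts to look and compute and a shell command to move; the robot and the scene stay as the last step left them, time stands still between calls to the robot, and variables do not carry over. Pictures are saved under pics/ and viewed, at most 10 in all, crops included, and the job is handed in when it is done.

```bash
mkdir -p pics; ls; python3 - <<'E'
from cell import env, imaging
import cv2
print(env.get_obs())
for n in("side","top"):
    c=imaging.get_calibration(n);print(n,c)
    cv2.imwrite(f"pics/{n}0.png",cv2.cvtColor(imaging.read_camera(n),cv2.COLOR_RGB2BGR))
E
```

```text
pics
{'time_s': 0.0, 'qpos': array([76.09473822, 18.43902961, -4.01359287, 83.17685741,  1.29366313,
       78.54014138, -3.26010311]), 'joint_velocities': array([ 0.02991474, -0.0014095 ,  0.03611328, -0.05216899,  0.0564848 ,
       -0.02379841, -0.04049371]), 'effort': array([ 7.24035181e-05, -4.91292071e+01, -4.03772732e-01, -3.12525809e+01,
       -6.40113931e-02,  4.37561644e-02,  1.41143446e-04]), 'tool_pos': array([ 0.16489185, -0.62818969,  0.24044441]), 'tool_rot': array([-1.79889134e+02,  5.13504237e-03,  1.47128500e+01]), 'force': array([-0.59350589, -0.41673616,  0.20536213]), 'wrist_torque': array([ 0.03806176, -0.0039479 ,  0.01970228]), 'grasp_force': 0.0, 'grip_width': 0.08699277789845997}
side {'camera_matrix': array([[600.98710853,   0.        , 314.75435569],
       [  0.        , 600.98710853, 244.1003143 ],
       [  0.        ,   0.        ,   1.        ]]), 'position': array([-0.30707381,  0.90374141,  1.18419153]), 'attitude': array([  50.86209265,   -0.17438541, -136.74578171])}
top {'camera_matrix': array([[439.96772162,   0.        , 322.32213171],
       [  0.        , 439.96772162, 244.2237555 ],
       [  0.        ,   0.        ,   1.        ]]), 'position': array([0.42216094, 0.01042526, 1.46717574]), 'attitude': array([  4.63185613,  -0.39344937, -90.06180094])}
```

View pics/side0.png

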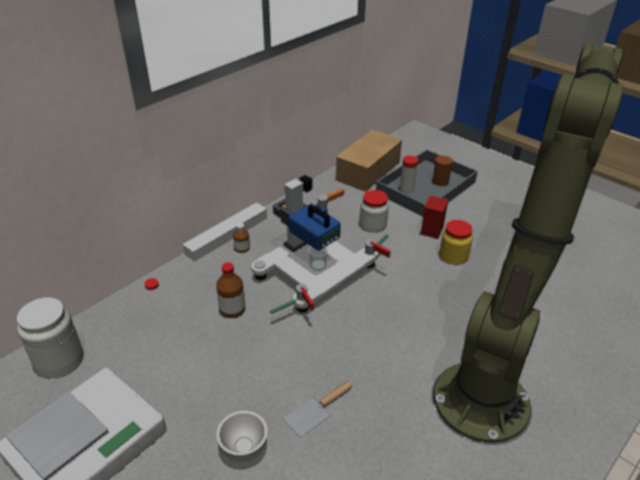

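View pics/top0.png

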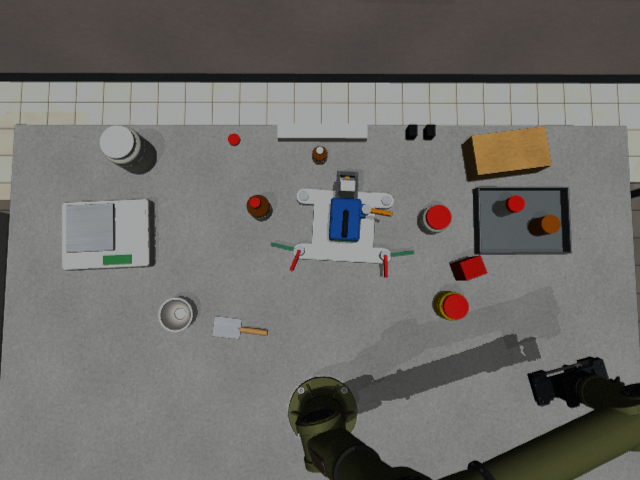

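The side view shows the stand (blue head about 315,225; red levers at 306,297 and 380,248). In the top view the red levers are at (296,260) and (386,265), the handle at (346,222), and the clamp at (380,212). The jar is the white one with the red lid at (437,218), and the yellow one at (452,305) is not meant. I'll enlarge both views.

```bash
cat > h.py <<'E'
import numpy as np, cv2
from cell import env, imaging
from scipy.spatial.transform import Rotation as R
from scipy.optimize import least_squares
C={n:imaging.get_calibration(n) for n in("side","top")}
def proj(n,P):
    c=C[n];A=R.from_euler('xyz',c['attitude'],degrees=True).as_matrix()
    p=(np.atleast_2d(P)-c['position'])@A; K=c['camera_matrix']
    return np.c_[K[0,0]*p[:,0]/-p[:,2]+K[0,2], K[1,1]*-p[:,1]/-p[:,2]+K[1,2]]
def tri(us,ut):
    f=lambda P:np.r_[(proj('side',P)-us).ravel(),(proj('top',P)-ut).ravel()]
    s=least_squares(f,[.6,0,.1]);return s.x,np.abs(s.fun).max()
def shot(n): return cv2.cvtColor(imaging.read_camera(n),cv2.COLOR_RGB2BGR)
def crop(im,x0,y0,w,h,s,f):
    o=cv2.resize(im[y0:y0+h,x0:x0+w],None,fx=s,fy=s,interpolation=cv2.INTER_CUBIC)
    for x in range((x0+19)//20*20,x0+w,20): cv2.putText(o,str(x),((x-x0)*s,10),0,.35,(0,255,255));cv2.line(o,((x-x0)*s,12),((x-x0)*s,18),(0,255,255))
    for y in range((y0+19)//20*20,y0+h,20): cv2.putText(o,str(y),(0,(y-y0)*s),0,.35,(0,255,255));cv2.line(o,(24,(y-y0)*s),(30,(y-y0)*s),(0,255,255))
    cv2.imwrite(f,o)
E
python3 - <<'E'
from h import *
crop(cv2.imread('pics/top0.png'),260,160,160,120,5,'pics/tc.png')
crop(cv2.imread('pics/side0.png'),240,170,160,150,4,'pics/sc.png')
E
```

```text
(no output)
```

View pics/tc.png

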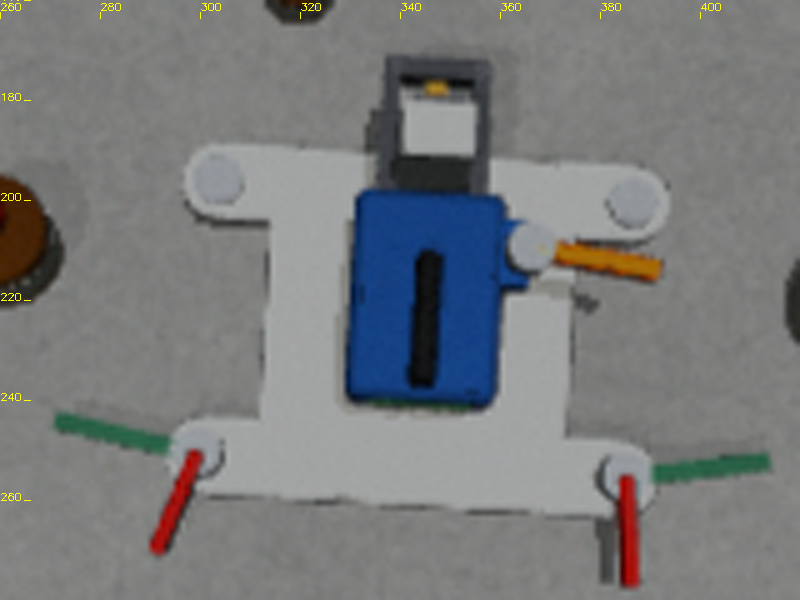

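View pics/sc.png

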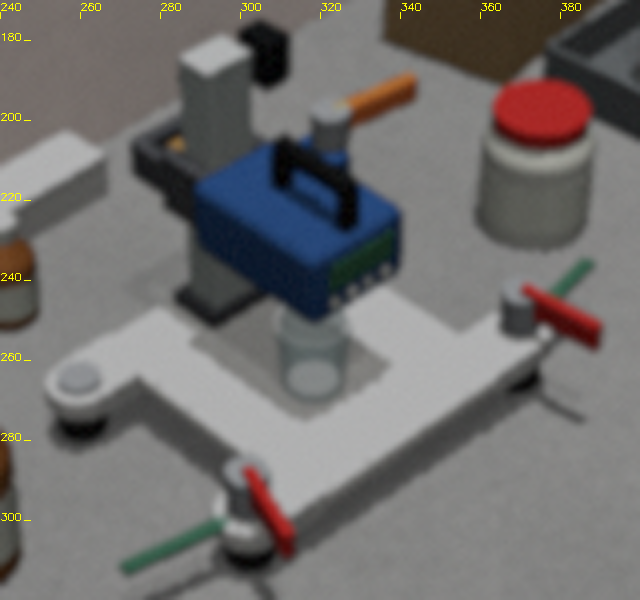

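The crops show these points. Levers: left runs from the axis at top (299,251) to its tip at (291.6,270), right from (385.4,255.6) to (385.8,277). Both point to the front, with the green tabs outward. The handle centre is at (345,223.6) and the clamp tip at (392,213.6). In the side view the handle is at (319,211), the left tip at (312,305), the right tip at (390,254) and the clamp tip at (343,191). I'll fit the stand model and triangulate.

```bash
cat >> h.py <<'E'
def model(v,head=0):
    x,y,yaw,ro,pi,qL,qR,cl=v
    d=np.radians
    def tip(ax,a,r,z): return [ax[0]+r*np.cos(a),ax[1]+r*np.sin(a),z]
    aL=d(80)-qL;aR=d(-80)-qR;ac=-np.pi/2-cl
    L=[-.09,.135];Rr=[-.09,-.135];c=[.03,-.058]
    P=dict(Lax=[*L,.092],Ltip=tip(L,aL,.07,.092),Rax=[*Rr,.092],Rtip=tip(Rr,aR,.07,.092),
     Ltm=tip(L,aL,.07,.079),Rtm=tip(Rr,aR,.07,.079),Lgt=tip(L,d(80),.098,.05),Rgt=tip(Rr,d(-80),.098,.05),
     ctip=tip(c,ac,.075,.223+head),ctm=tip(c,ac,.075,.212+head),cax=[*c,.212+head])
    M=R.from_euler('xyz',[ro,pi,yaw]).as_matrix()
    f=lambda p:M@np.array(p)+[x,y,0]
    return {k:f(p) for k,p in P.items()},f
E
python3 - <<'E'
from h import *
np.set_printoptions(precision=4,suppress=True)
top=dict(Lax=(299,251),Ltip=(291.6,269.8),Rax=(385.4,255.6),Rtip=(385.8,276.8),Lgt=(271,244),Rgt=(414,252.3),ctip=(391.8,213.6))
side=dict(Ltip=(312.7,303),Rtip=(390,251.5),Lgt=(271,312),Rgt=(387.5,236),ctip=(343.5,189.5))
def res(v):
    m,_=model(v)
    return np.concatenate([(proj('top',m[k])-u).ravel() for k,u in top.items()]+[(proj('side',m[k])-u).ravel() for k,u in side.items()]+[np.array(v[3:5])*20])
s=least_squares(res,[.6,-.05,0,0,0,-1.5,1.5,.1])
print(s.x,np.abs(s.fun).max(),s.fun.round(1))
m,f=model(s.x)
for k,p in m.items(): print(k,p)
print('handle tri',tri((318.7,211.5),(345,223.6)))
print('Ltip',tri(side['Ltip'],top['Ltip']),'Rtip',tri(side['Rtip'],top['Rtip']),'ctip',tri(side['ctip'],top['ctip']))
for x0 in [0,.02,.04]: print(x0,proj('top',f([x0,0,.236])),proj('side',f([x0,0,.236])))
# bystanders tops
print('jar',tri((375,197.5),(437,218)),'amber',tri((228,267),(257,202)))
np.save('v.npy',s.x)
E
```

```text
[ 0.5973 -0.0675 -0.0581 -0.0149  0.0021 -1.424   1.6769  0.1382] 1.0014392417571116 [ 0.  -1.  -0.9  1.  -0.2 -0.7 -0.1  0.5 -0.6 -0.  -0.4 -0.2  0.3  0.1
  0.4 -0.1  0.3  0.1 -0.  -0.1  0.  -0.7  0.6 -1.  -0.3  0. ]
Lax [0.5156 0.0738 0.0902]
Ltip [0.4506 0.0998 0.09  ]
Rax [ 0.4999 -0.1957  0.0942]
Rtip [ 0.4299 -0.1964  0.0944]
Ltm [0.4505 0.0996 0.077 ]
Rtm [ 0.4299 -0.1966  0.0814]
Lgt [0.5381 0.1686 0.0467]
Rgt [ 0.5112 -0.2936  0.0536]
ctip [ 0.6099 -0.1974  0.2249]
ctm [ 0.6099 -0.1976  0.2139]
cax [ 0.6245 -0.124   0.2128]
handle tri (array([ 0.5817, -0.0619,  0.2295]), np.float64(0.30657617747095856))
Ltip (array([0.454 , 0.0974, 0.0856]), np.float64(0.08513847709150468)) Rtip (array([ 0.4314, -0.1969,  0.0937]), np.float64(0.043419239394665965)) ctip (array([ 0.6111, -0.1969,  0.2213]), np.float64(0.11707766481049475))
0 [[345.6347 217.3339]] [[315.148  206.8188]]
0.02 [[346.007  210.3298]] [[310.1006 203.7098]]
0.04 [[346.3783 203.3443]] [[305.1222 200.6434]]
jar (array([ 0.6139, -0.3554,  0.1126]), np.float64(0.16890683576446008)) amber (array([0.6585, 0.1999, 0.1508]), np.float64(0.5708654382666509))
```

```bash
cat >> h.py <<'E'
def rows(T):
    "T: list of (x,y,z,yaw deg) world; prints rows in the present tool frame"
    o=env.get_obs();M=R.from_euler('xyz',o['tool_rot'],degrees=True).as_matrix()
    y0=np.degrees(np.arctan2(M[1,0],M[0,0]))
    for t in T:
        d=M.T@(np.array(t[:3])-o['tool_pos'])
        print('{"x":%.3f,"y":%.3f,"z":%.3f,"turn":%.3f}'%(*d,-np.radians(t[3]-y0)),end=',')
    print()
def arc(A,phis,phiend,sgn,yaw,z,r=.05):
    out=[]
    for p in phis:
        a=np.radians(p);n=sgn*np.array([-np.sin(a),np.cos(a)]);dl=np.radians(p-phiend)
        d=.005+.0095*abs(np.cos(dl))+.015*abs(np.sin(dl))
        q=np.array(A[:2])+r*np.array([np.cos(a),np.sin(a)])-d*n
        out.append((*q,z,yaw))
    return out
E
python3 - <<'E'
from h import *
A=(0.500,-0.196)
a=arc(A,[165],276.7,1,6.7,.089)[0];print(a)
rows([(*a[:2],.24,6.7),(*a[:2],.14,6.7),a])
E
```

```text
(np.float64(0.4575140882602806), np.float64(-0.16137441596070629), 0.089, 6.7)
{"x":0.402,"y":-0.377,"z":0.001,"turn":0.140},{"x":0.402,"y":-0.377,"z":0.101,"turn":0.140},{"x":0.402,"y":-0.377,"z":0.152,"turn":0.140},
```

```bash
python3 -m crank '[{"x":0.402,"y":-0.377,"z":0,"turn":0.14},{"x":0.402,"y":-0.377,"z":0,"turn":0.14},{"x":0.402,"y":-0.377,"z":0,"turn":0.14},{"x":0.402,"y":-0.377,"z":0,"turn":0.14},{"x":0.402,"y":-0.377,"z":0,"turn":0.14},{"x":0.402,"y":-0.377,"z":0,"turn":0.14},{"x":0.402,"y":-0.377,"z":0,"turn":0.14},{"x":0.402,"y":-0.377,"z":0,"turn":0.14},{"x":0.402,"y":-0.377,"z":0,"turn":0.14},{"x":0.402,"y":-0.377,"z":0.05,"turn":0.14}]' 0 10
python3 - <<'E'
from h import *
A=(0.500,-0.196)
rows([(*a[:2],z,6.7) for z in(.14,.089) for a in arc(A,[165],276.7,1,6.7,.089)])
E
```

```text
time_s: 1.35
tool_pos: [0.4631, -0.158, 0.1945]
tool_rot: [179.8, -0.5, 7.2]
force: [0.7, -1.8, -0.7]
grip_width: 0.0018
grasp_force: 0.0
{"x":-0.006,"y":0.002,"z":0.054,"turn":0.008},{"x":-0.007,"y":0.002,"z":0.105,"turn":0.008},
```

```bash
python3 -m crank '[{"x":-0.004,"y":0.002,"z":0.05,"turn":0.0},{"x":-0.004,"y":0.002,"z":0.09,"turn":0.0},{"x":-0.004,"y":0.002,"z":0.103,"turn":0.0},{"x":-0.004,"y":0.002,"z":0.103,"turn":0.0}]'
python3 - <<'E'
from h import *
A=(0.500,-0.196)
rows(arc(A,[175,185,195,206,217,228,238,248,258,268,276.7,276.7],276.7,1,6.7,.089))
E
```

```text
time_s: 1.85
tool_pos: [0.4543, -0.1643, 0.0884]
tool_rot: [-180.0, 0.0, 6.7]
force: [-0.4, -1.0, 0.2]
grip_width: 0.0006
grasp_force: 0.0
{"x":-0.003,"y":0.006,"z":-0.001,"turn":0.000},{"x":-0.008,"y":0.015,"z":-0.001,"turn":0.000},{"x":-0.011,"y":0.023,"z":-0.001,"turn":0.000},{"x":-0.013,"y":0.032,"z":-0.001,"turn":0.000},{"x":-0.013,"y":0.042,"z":-0.001,"turn":0.000},{"x":-0.011,"y":0.053,"z":-0.001,"turn":0.000},{"x":-0.007,"y":0.062,"z":-0.001,"turn":0.000},{"x":-0.000,"y":0.071,"z":-0.001,"turn":0.000},{"x":0.008,"y":0.078,"z":-0.001,"turn":0.000},{"x":0.018,"y":0.084,"z":-0.001,"turn":0.000},{"x":0.027,"y":0.087,"z":-0.001,"turn":0.000},{"x":0.027,"y":0.087,"z":-0.001,"turn":0.000},
```

```bash
python3 -m crank '[{"x":-0.003,"y":0.006},{"x":-0.006,"y":0.011},{"x":-0.008,"y":0.015},{"x":-0.01,"y":0.019},{"x":-0.011,"y":0.023},{"x":-0.012,"y":0.028},{"x":-0.013,"y":0.032},{"x":-0.013,"y":0.037},{"x":-0.013,"y":0.042},{"x":-0.012,"y":0.048},{"x":-0.011,"y":0.053},{"x":-0.009,"y":0.058}]'
python3 - <<'E'
from h import *
A=(0.500,-0.196)
rows(arc(A,[236,241,246,251,256,260,264,268,272,276.7,276.7],276.7,1,6.7,.089))
E
```

```text
{"x":-0.008,"y":0.060,"z":-0.001,"turn":0.000},{"x":-0.005,"y":0.065,"z":-0.001,"turn":0.000},{"x":-0.002,"y":0.069,"z":-0.001,"turn":0.000},{"x":0.002,"y":0.073,"z":-0.001,"turn":0.000},{"x":0.006,"y":0.077,"z":-0.001,"turn":0.000},{"x":0.010,"y":0.079,"z":-0.001,"turn":0.000},{"x":0.014,"y":0.082,"z":-0.001,"turn":0.000},{"x":0.018,"y":0.084,"z":-0.001,"turn":0.000},{"x":0.022,"y":0.085,"z":-0.001,"turn":0.000},{"x":0.027,"y":0.087,"z":-0.001,"turn":0.000},{"x":0.027,"y":0.087,"z":-0.001,"turn":0.000},invalid input
```

Rows need all four keys; nothing moved.

```bash
python3 -m crank '[{"x":-0.003,"y":0.006,"z":0,"turn":0},{"x":-0.006,"y":0.011,"z":0,"turn":0},{"x":-0.008,"y":0.015,"z":0,"turn":0},{"x":-0.01,"y":0.019,"z":0,"turn":0},{"x":-0.011,"y":0.023,"z":0,"turn":0},{"x":-0.012,"y":0.028,"z":0,"turn":0},{"x":-0.013,"y":0.032,"z":0,"turn":0},{"x":-0.013,"y":0.037,"z":0,"turn":0},{"x":-0.013,"y":0.042,"z":0,"turn":0},{"x":-0.012,"y":0.048,"z":0,"turn":0},{"x":-0.011,"y":0.053,"z":0,"turn":0},{"x":-0.009,"y":0.058,"z":0,"turn":0}]'
python3 - <<'E'
from h import *
A=(0.500,-0.196)
rows(arc(A,[236,241,246,251,256,260,264,268,272,276.7,276.7],276.7,1,6.7,.089))
E
```

```text
time_s: 3.35
tool_pos: [0.4522, -0.2234, 0.0884]
tool_rot: [-180.0, 0.0, 6.7]
force: [-0.2, 0.9, -0.2]
grip_width: 0.0006
grasp_force: 0.4
{"x":0.001,"y":0.002,"z":-0.001,"turn":-0.000},{"x":0.004,"y":0.006,"z":-0.001,"turn":-0.000},{"x":0.007,"y":0.011,"z":-0.001,"turn":-0.000},{"x":0.011,"y":0.015,"z":-0.001,"turn":-0.000},{"x":0.015,"y":0.018,"z":-0.001,"turn":-0.000},{"x":0.019,"y":0.021,"z":-0.001,"turn":-0.000},{"x":0.023,"y":0.023,"z":-0.001,"turn":-0.000},{"x":0.027,"y":0.025,"z":-0.001,"turn":-0.000},{"x":0.031,"y":0.027,"z":-0.001,"turn":-0.000},{"x":0.036,"y":0.028,"z":-0.001,"turn":-0.000},{"x":0.036,"y":0.028,"z":-0.001,"turn":-0.000},
```

```bash
python3 -m crank '[{"x":0.001,"y":0.002,"z":0,"turn":0},{"x":0.004,"y":0.006,"z":0,"turn":0},{"x":0.007,"y":0.011,"z":0,"turn":0},{"x":0.011,"y":0.015,"z":0,"turn":0},{"x":0.015,"y":0.018,"z":0,"turn":0},{"x":0.019,"y":0.021,"z":0,"turn":0},{"x":0.023,"y":0.023,"z":0,"turn":0},{"x":0.027,"y":0.025,"z":0,"turn":0},{"x":0.031,"y":0.027,"z":0,"turn":0},{"x":0.036,"y":0.028,"z":0,"turn":0},{"x":0.036,"y":0.028,"z":0,"turn":0}]'
python3 - <<'E'
from h import *
cv2.imwrite('pics/t1.png',shot('top'));cv2.imwrite('pics/s1.png',shot('side'))
a=cv2.imread('pics/t1.png');b=cv2.imread('pics/s1.png')
crop(a,350,210,80,80,5,'pics/a.png');crop(b,340,210,80,80,5,'pics/b.png')
cv2.imwrite('pics/m1.png',np.hstack([cv2.imread('pics/a.png'),cv2.imread('pics/b.png')]))
o=env.get_obs();print(o['tool_pos'],o['force'])
E
```

```text
time_s: 4.72
tool_pos: [0.4919, -0.2468, 0.0886]
tool_rot: [180.0, -0.0, 6.7]
force: [-0.0, 0.0, 0.3]
grip_width: 0.0004
grasp_force: 0.0
[ 0.49154754 -0.2468124   0.08869706] [-0.40285403  0.07291734  0.91237027]
```

View pics/m1.png

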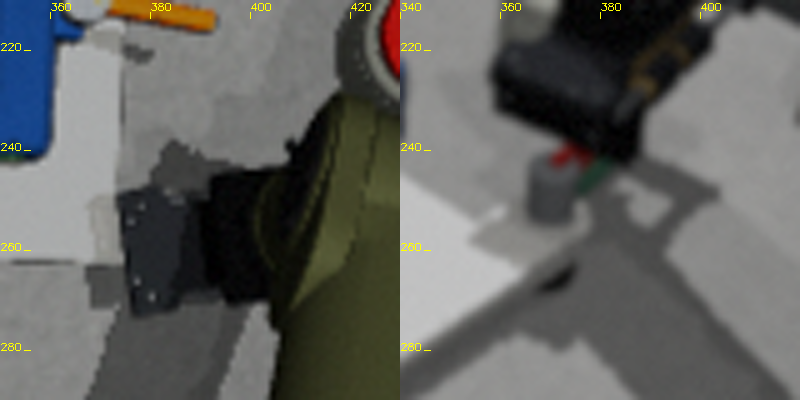

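```bash
python3 - <<'E'
from h import *
A=(0.5156,0.0738)
a=arc(A,[172],76.7,-1,-13.3,.088)[0];print(a)
o=env.get_obs()['tool_pos']
rows([(o[0]-.025,o[1],.089,6.7),(o[0]-.035,o[1],.15,6.7),(*a[:2],.15,-13.3),a])
E
```

```text
(np.float64(0.4631899323885098), np.float64(0.06014781848547979), 0.088, -13.3)
{"x":-0.025,"y":-0.003,"z":-0.000,"turn":-0.000},{"x":-0.035,"y":-0.004,"z":-0.061,"turn":-0.000},{"x":0.008,"y":-0.308,"z":-0.061,"turn":0.349},{"x":0.008,"y":-0.308,"z":0.001,"turn":0.349},
```

```bash
python3 -m crank '[{"x":-0.025,"y":-0.003,"z":0,"turn":0},{"x":-0.045,"y":-0.01,"z":-0.05,"turn":0.1},{"x":-0.045,"y":-0.06,"z":-0.06,"turn":0.25},{"x":-0.04,"y":-0.12,"z":-0.06,"turn":0.349},{"x":-0.035,"y":-0.18,"z":-0.06,"turn":0.349},{"x":-0.025,"y":-0.24,"z":-0.06,"turn":0.349},{"x":-0.01,"y":-0.295,"z":-0.06,"turn":0.349},{"x":0.006,"y":-0.306,"z":-0.06,"turn":0.349},{"x":0.006,"y":-0.306,"z":-0.03,"turn":0.349},{"x":0.006,"y":-0.306,"z":0,"turn":0.349},{"x":0.006,"y":-0.306,"z":0,"turn":0.349}]'
python3 - <<'E'
from h import *
A=(0.5156,0.0738)
rows(arc(A,[166,160,155,150,144,138,132,126,120,115,110,105],76.7,-1,-13.3,.088))
a=shot('top');b=shot('side')
cv2.imwrite('pics/t2.png',a);cv2.imwrite('pics/s2.png',b)
crop(a,350,210,80,80,5,'pics/a.png');crop(b,340,210,80,80,5,'pics/b.png')
cv2.imwrite('pics/m2.png',np.hstack([cv2.imread('pics/a.png'),cv2.imread('pics/b.png')]))
E
```

```text
time_s: 6.2
tool_pos: [0.4597, 0.0579, 0.0869]
tool_rot: [180.0, 0.2, -13.3]
force: [0.5, 1.1, 0.3]
grip_width: 0.0003
grasp_force: 0.0
{"x":0.001,"y":-0.009,"z":-0.001,"turn":0.000},{"x":-0.001,"y":-0.013,"z":-0.001,"turn":0.000},{"x":-0.003,"y":-0.017,"z":-0.001,"turn":0.000},{"x":-0.003,"y":-0.022,"z":-0.001,"turn":0.000},{"x":-0.004,"y":-0.027,"z":-0.001,"turn":0.000},{"x":-0.004,"y":-0.032,"z":-0.001,"turn":0.000},{"x":-0.003,"y":-0.038,"z":-0.001,"turn":0.000},{"x":-0.002,"y":-0.044,"z":-0.001,"turn":0.000},{"x":0.000,"y":-0.050,"z":-0.001,"turn":0.000},{"x":0.003,"y":-0.054,"z":-0.001,"turn":0.000},{"x":0.006,"y":-0.059,"z":-0.001,"turn":0.000},{"x":0.009,"y":-0.063,"z":-0.001,"turn":0.000},
```

View pics/m2.png

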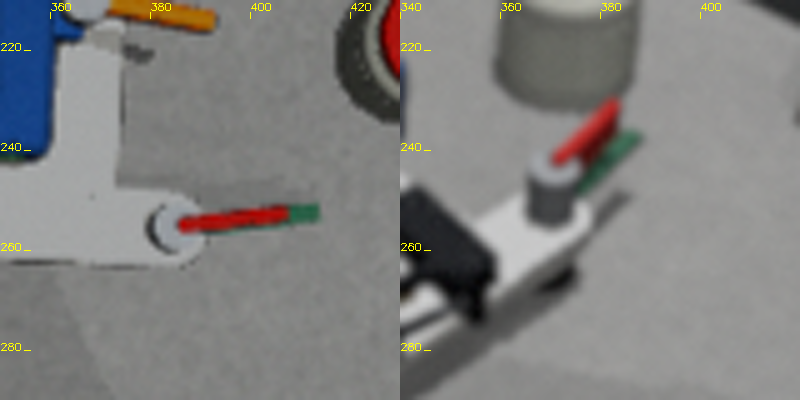

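The right lever lies right over its green tab (top: axis (384,255), tip (405,252), tab to (411,252)). Next is the left lever.

```bash
python3 -m crank '[{"x":0.001,"y":-0.009,"z":0,"turn":0},{"x":-0.001,"y":-0.013,"z":0,"turn":0},{"x":-0.003,"y":-0.017,"z":0,"turn":0},{"x":-0.003,"y":-0.022,"z":0,"turn":0},{"x":-0.004,"y":-0.027,"z":0,"turn":0},{"x":-0.004,"y":-0.032,"z":0,"turn":0},{"x":-0.003,"y":-0.038,"z":0,"turn":0},{"x":-0.002,"y":-0.044,"z":0,"turn":0},{"x":0,"y":-0.05,"z":0,"turn":0},{"x":0.003,"y":-0.054,"z":0,"turn":0},{"x":0.006,"y":-0.059,"z":0,"turn":0},{"x":0.009,"y":-0.063,"z":0,"turn":0}]'
python3 - <<'E'
from h import *
A=(0.5156,0.0738)
rows(arc(A,[101,97,93,89,85,81,76.7,76.7],76.7,-1,-13.3,.088))
E
```

```text
time_s: 7.8
tool_pos: [0.4849, 0.1175, 0.0884]
tool_rot: [180.0, 0.0, -13.3]
force: [-1.4, -1.5, 0.5]
grip_width: 0.0004
grasp_force: 0.9
{"x":0.001,"y":-0.002,"z":0.000,"turn":-0.000},{"x":0.005,"y":-0.005,"z":0.000,"turn":-0.000},{"x":0.008,"y":-0.007,"z":0.000,"turn":-0.000},{"x":0.012,"y":-0.010,"z":0.000,"turn":-0.000},{"x":0.016,"y":-0.012,"z":0.000,"turn":-0.000},{"x":0.021,"y":-0.013,"z":0.000,"turn":-0.000},{"x":0.025,"y":-0.015,"z":0.000,"turn":-0.000},{"x":0.025,"y":-0.015,"z":0.000,"turn":-0.000},
```

Push the rest, then back off and raise clear.

```bash
python3 -m crank '[{"x":0.001,"y":-0.002,"z":0,"turn":0},{"x":0.005,"y":-0.005,"z":0,"turn":0},{"x":0.008,"y":-0.007,"z":0,"turn":0},{"x":0.012,"y":-0.01,"z":0,"turn":0},{"x":0.016,"y":-0.012,"z":0,"turn":0},{"x":0.021,"y":-0.013,"z":0,"turn":0},{"x":0.025,"y":-0.015,"z":0,"turn":0},{"x":0.025,"y":-0.015,"z":0,"turn":0},{"x":-0.01,"y":-0.015,"z":0,"turn":0},{"x":-0.03,"y":-0.015,"z":-0.05,"turn":0},{"x":-0.03,"y":-0.015,"z":-0.11,"turn":0},{"x":-0.03,"y":-0.015,"z":-0.17,"turn":0}]'
python3 - <<'E'
from h import *
a=shot('top');b=shot('side')
cv2.imwrite('pics/t3.png',a);cv2.imwrite('pics/s3.png',b)
crop(a,260,160,160,120,5,'pics/tc3.png');crop(b,240,170,160,150,4,'pics/sc3.png')
E
```

```text
time_s: 9.3
tool_pos: [0.4591, 0.1391, 0.2607]
tool_rot: [-180.0, -0.1, -13.3]
force: [0.8, 0.1, 0.7]
grip_width: 0.0006
grasp_force: 0.0
```

View pics/tc3.png

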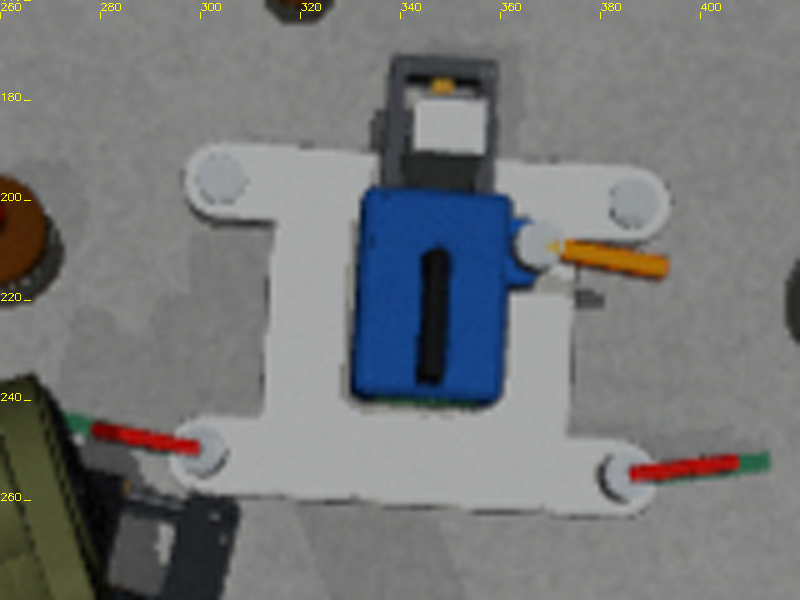

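View pics/sc3.png

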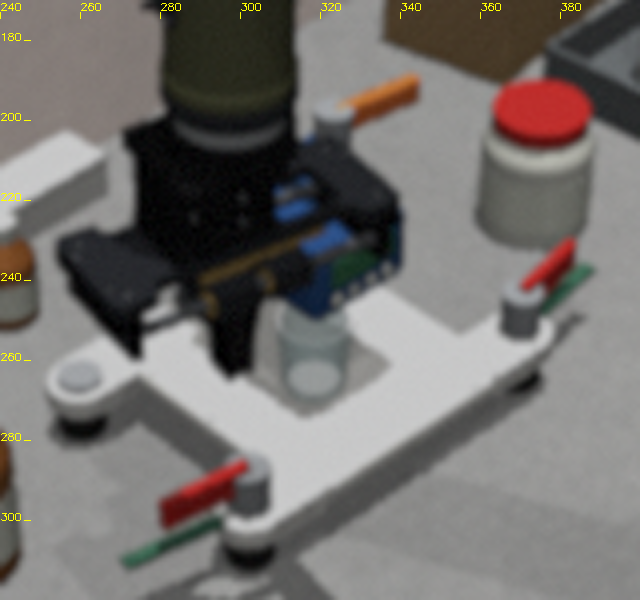

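Both levers cover their tabs (left tip at top (278.6,246), right tip (407.6,252.6)). The base has levelled, and the handle centre has shifted to (346.8,223.2). I'll refit for the handle.

```bash
python3 - <<'E'
from h import *
np.set_printoptions(precision=4,suppress=True)
top=dict(Ltip=(278.8,246),Rtip=(407.6,252.6),Rax=(385.5,255),Lgt=(271,244),Rgt=(414,252.3),ctip=(393.4,213.2))
side=dict(Ltip=(280.5,296),Rtip=(383.7,230),Lgt=(271,311),Rgt=(388,237),ctip=(344.3,189.5))
def res(v):
    m,_=model([*v[:3],0,0,*v[3:]])
    return np.concatenate([(proj('top',m[k])-u).ravel() for k,u in top.items()]+[(proj('side',m[k])-u).ravel() for k,u in side.items()])
s=least_squares(res,[.6,-.07,-.05,0,0,.1]);print(s.x,np.abs(s.fun).max())
v=[*s.x[:3],0,0,*s.x[3:]];np.save('v.npy',v)
h=lambda u,z:least_squares(lambda p:(proj('top',[*p,z])-u).ravel(),[.58,-.06]).x
for u in [(347.4,210),(346.8,223.2),(346,236.4)]: print(h(u,.236))
m,f=model(v);print({k:m[k] for k in('cax','ctm')}); 
H=h((346.8,223.2),.236); 
print('stand-frame handle',R.from_euler('z',-v[2]).apply(np.r_[H-v[:2],0]))
o=env.get_obs();rows([(*H,.33,-3.3),(*H,.225,-3.3)])
print(o['qpos'])
E
```

```text
[ 0.5968 -0.0678 -0.0591 -0.0372 -0.0071  0.1048] 1.1952738212597183
[ 0.6189 -0.0691]
[ 0.5813 -0.0672]
[ 0.5439 -0.0648]
{'cax': array([ 0.6233, -0.1274,  0.212 ]), 'ctm': array([ 0.611 , -0.2014,  0.212 ])}
stand-frame handle [-0.0154 -0.0004  0.    ]
{"x":0.164,"y":0.175,"z":-0.063,"turn":-0.174},{"x":0.162,"y":0.175,"z":0.042,"turn":-0.174},
[  29.1233   -2.2441  -47.4686  102.9961   -1.4856   77.7467 -121.3034]
```

```bash
python3 -m crank '[{"x":0.0,"y":0,"z":-0.06,"turn":0},{"x":0.06,"y":0.04,"z":-0.063,"turn":-0.1},{"x":0.12,"y":0.08,"z":-0.063,"turn":-0.174},{"x":0.16,"y":0.12,"z":-0.063,"turn":-0.174},{"x":0.162,"y":0.175,"z":-0.063,"turn":-0.174},{"x":0.162,"y":0.175,"z":-0.063,"turn":-0.174},{"x":0.162,"y":0.175,"z":-0.063,"turn":-0.174},{"x":0.162,"y":0.175,"z":-0.063,"turn":-0.174}]' 0.045 30
python3 - <<'E'
from h import *
rows([(.580,-.067,z,-3.4) for z in(.29,.25,.226)])
E
```

```text
time_s: 10.4
tool_pos: [0.5766, -0.0666, 0.3218]
tool_rot: [-180.0, -0.1, -3.2]
force: [-0.3, -0.1, 0.1]
grip_width: 0.0452
grasp_force: 0.0
{"x":0.003,"y":0.000,"z":0.032,"turn":0.004},{"x":0.003,"y":0.000,"z":0.072,"turn":0.004},{"x":0.003,"y":0.000,"z":0.096,"turn":0.004},
```

```bash
python3 -m crank '[{"x":0.003,"y":0,"z":0.032,"turn":0.004},{"x":0.003,"y":0,"z":0.06,"turn":0.004},{"x":0.003,"y":0,"z":0.08,"turn":0.004},{"x":0.003,"y":0,"z":0.096,"turn":0.004},{"x":0.003,"y":0,"z":0.096,"turn":0.004},{"x":0.003,"y":0,"z":0.096,"turn":0.004}]'
python3 - <<'E'
from h import *
print(env.get_obs()['tool_pos'])
E
python3 -m crank '[{"x":0,"y":0,"z":0,"turn":0},{"x":0,"y":0,"z":0,"turn":0},{"x":0,"y":0,"z":0,"turn":0},{"x":0,"y":0,"z":0,"turn":0}]' 0 25
```

```text
time_s: 11.15
tool_pos: [0.58, -0.069, 0.2265]
tool_rot: [180.0, -0.1, -3.6]
force: [0.0, -0.9, 0.4]
grip_width: 0.0448
grasp_force: 0.0
[ 0.58002083 -0.06898049  0.22646305]
time_s: 11.65
tool_pos: [0.5796, -0.0679, 0.2257]
tool_rot: [-179.9, -0.0, -3.5]
force: [0.4, 3.0, -0.1]
grip_width: 0.0139
grasp_force: 25.0
```

The gripper holds the bar at 13.9 mm. Lift 52 mm.

```bash
python3 -m crank '[{"x":0,"y":0,"z":-0.006,"turn":0},{"x":0,"y":0,"z":-0.012,"turn":0},{"x":0,"y":0,"z":-0.018,"turn":0},{"x":0,"y":0,"z":-0.024,"turn":0},{"x":0,"y":0,"z":-0.03,"turn":0},{"x":0,"y":0,"z":-0.036,"turn":0},{"x":0,"y":0,"z":-0.042,"turn":0},{"x":0,"y":0,"z":-0.047,"turn":0},{"x":0,"y":0,"z":-0.051,"turn":0},{"x":0,"y":0,"z":-0.053,"turn":0},{"x":0,"y":0,"z":-0.053,"turn":0},{"x":0,"y":0,"z":-0.053,"turn":0}]'
```

```text
time_s: 13.15
tool_pos: [0.5794, -0.0682, 0.2789]
tool_rot: [-179.9, 0.0, -3.5]
force: [2.2, 3.6, -6.4]
grip_width: 0.0139
grasp_force: 25.0
```

```bash
python3 -m crank '[{"x":0,"y":0,"z":0.002,"turn":0},{"x":0,"y":0,"z":0.004,"turn":0},{"x":0,"y":0,"z":0.006,"turn":0},{"x":0,"y":0,"z":0.008,"turn":0},{"x":0,"y":0,"z":0.008,"turn":0}]'
```

```text
time_s: 13.78
tool_pos: [0.5794, -0.0682, 0.2708]
tool_rot: [-179.9, 0.0, -3.5]
force: [2.0, 5.0, -6.6]
grip_width: 0.0134
grasp_force: 25.0
```

```bash
python3 -m crank '[{"x":0,"y":0,"z":0.001,"turn":0},{"x":0,"y":0,"z":0.002,"turn":0},{"x":0,"y":0,"z":0.002,"turn":0}]'
```

```text
time_s: 14.15
tool_pos: [0.5797, -0.0682, 0.2705]
tool_rot: [-180.0, -0.1, -3.5]
force: [-0.8, 5.4, 1.8]
grip_width: 0.0136
grasp_force: 25.0
```

The load has gone over to the notch: the height holds at about +45 mm and the vertical force has changed sign. Release, go straight up, and look.

```bash
python3 -m crank '[{"x":0,"y":0,"z":0,"turn":0},{"x":0,"y":0,"z":0,"turn":0},{"x":0,"y":0,"z":0,"turn":0},{"x":0,"y":0,"z":-0.02,"turn":0},{"x":0,"y":0,"z":-0.06,"turn":0},{"x":-0.03,"y":0,"z":-0.09,"turn":0},{"x":-0.08,"y":-0.05,"z":-0.09,"turn":0},{"x":-0.12,"y":-0.1,"z":-0.09,"turn":0},{"x":-0.12,"y":-0.1,"z":-0.09,"turn":0}]' 0.045
python3 - <<'E'
from h import *
a=shot('top');b=shot('side')
cv2.imwrite('pics/t4.png',a);cv2.imwrite('pics/s4.png',b)
crop(a,320,160,80,120,5,'pics/a.png');crop(b,270,160,80,120,5,'pics/b.png')
cv2.imwrite('pics/m4.png',np.hstack([cv2.imread('pics/a.png'),cv2.imread('pics/b.png')]))
E
```

```text
time_s: 15.28
tool_pos: [0.4641, 0.0419, 0.3595]
tool_rot: [179.8, -0.1, -3.3]
force: [0.5, -1.1, -0.0]
grip_width: 0.0451
grasp_force: 0.0
```

View pics/m4.png

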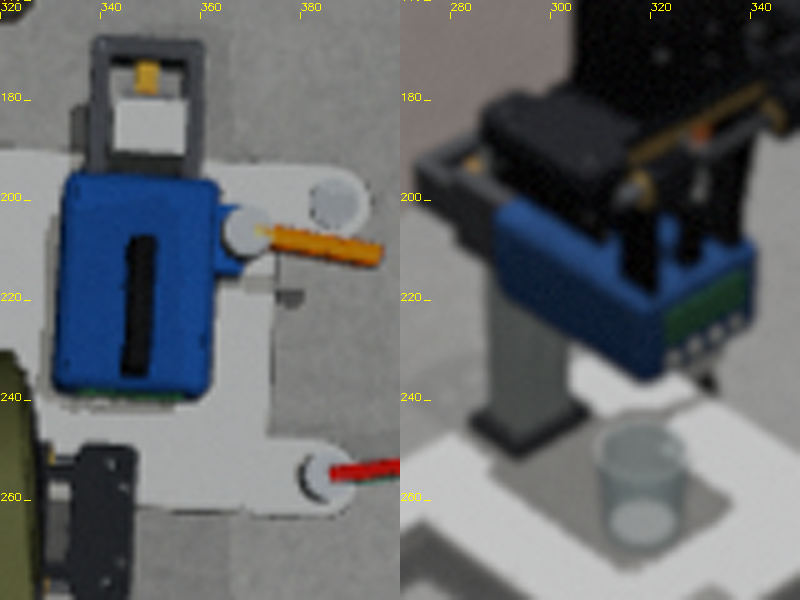

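The head stays up and the clamp still points outward (tip at top (396.2,210.6)). I'll compute the clamp arc.

```bash
cat > ca.py <<'E'
from h import *
def carc(ph,z=.269): return arc((.623,-.128),ph,266.7,-1,-3.3,z,r=.052)
E
python3 - <<'E'
from ca import *
h=lambda u,z:least_squares(lambda p:(proj('top',[*p,z])-u).ravel(),[.58,-.06]).x
print('tip',h((396.2,210.6),.268), 'knob',h((369.4,206),.285), 'handle',h((347.8,221.2),.281))
a=carc([285])[0];print(a)
rows([(.50,-.15,.36,-3.3),(.50,-.22,.36,-3.3),(a[0]+.01,a[1],.36,-3.3),(a[0]+.01,a[1],.269,-3.3)])
E
```

```text
tip [ 0.61213392 -0.20154102] knob [ 0.62205717 -0.12581999] handle [ 0.58099274 -0.06713083]
(np.float64(0.654549829409375), np.float64(-0.1733806100697426), 0.269, -3.3)
{"x":0.046,"y":0.186,"z":-0.000,"turn":-0.003},{"x":0.050,"y":0.256,"z":-0.000,"turn":-0.003},{"x":0.212,"y":0.200,"z":-0.000,"turn":-0.003},{"x":0.211,"y":0.199,"z":0.091,"turn":-0.003},
```

```bash
python3 -m crank '[{"x":0.04,"y":0.045,"z":0,"turn":0},{"x":0.08,"y":0.09,"z":0,"turn":0},{"x":0.125,"y":0.13,"z":0,"turn":0},{"x":0.165,"y":0.17,"z":0,"turn":0},{"x":0.205,"y":0.203,"z":0,"turn":0},{"x":0.207,"y":0.203,"z":0,"turn":0},{"x":0.207,"y":0.203,"z":0,"turn":0},{"x":0.207,"y":0.203,"z":0.04,"turn":0},{"x":0.207,"y":0.203,"z":0.075,"turn":0},{"x":0.207,"y":0.203,"z":0.091,"turn":0},{"x":0.207,"y":0.203,"z":0.091,"turn":0}]' 0 10
python3 - <<'E'
from ca import *
rows(carc([280,274,268,262,256,250,244,239,234,229,224,219]))
E
```

```text
time_s: 16.75
tool_pos: [0.6592, -0.1771, 0.2674]
tool_rot: [180.0, 0.1, -3.5]
force: [-0.2, 0.1, 0.1]
grip_width: 0.0003
grasp_force: 0.0
{"x":-0.010,"y":-0.000,"z":-0.002,"turn":-0.004},{"x":-0.016,"y":0.003,"z":-0.002,"turn":-0.004},{"x":-0.023,"y":0.005,"z":-0.002,"turn":-0.004},{"x":-0.028,"y":0.006,"z":-0.002,"turn":-0.004},{"x":-0.032,"y":0.007,"z":-0.002,"turn":-0.004},{"x":-0.036,"y":0.008,"z":-0.002,"turn":-0.004},{"x":-0.041,"y":0.009,"z":-0.002,"turn":-0.004},{"x":-0.045,"y":0.009,"z":-0.002,"turn":-0.004},{"x":-0.049,"y":0.008,"z":-0.002,"turn":-0.004},{"x":-0.054,"y":0.008,"z":-0.002,"turn":-0.004},{"x":-0.058,"y":0.007,"z":-0.002,"turn":-0.004},{"x":-0.062,"y":0.005,"z":-0.002,"turn":-0.004},
```

```bash
python3 -m crank '[{"x":-0.01,"y":0,"z":-0.002,"turn":0},{"x":-0.016,"y":0.003,"z":-0.002,"turn":0},{"x":-0.023,"y":0.005,"z":-0.002,"turn":0},{"x":-0.028,"y":0.006,"z":-0.002,"turn":0},{"x":-0.032,"y":0.007,"z":-0.002,"turn":0},{"x":-0.036,"y":0.008,"z":-0.002,"turn":0},{"x":-0.041,"y":0.009,"z":-0.002,"turn":0},{"x":-0.045,"y":0.009,"z":-0.002,"turn":0},{"x":-0.049,"y":0.008,"z":-0.002,"turn":0},{"x":-0.054,"y":0.008,"z":-0.002,"turn":0},{"x":-0.058,"y":0.007,"z":-0.002,"turn":0},{"x":-0.062,"y":0.005,"z":-0.002,"turn":0}]'
python3 - <<'E'
from ca import *
rows(carc([216,212,208,204,200,196,192,189,187]))
E
```

```text
time_s: 18.25
tool_pos: [0.5973, -0.1786, 0.2695]
tool_rot: [180.0, 0.0, -3.6]
force: [2.4, -1.2, -0.7]
grip_width: 0.0005
grasp_force: 0.9
{"x":-0.003,"y":-0.002,"z":0.000,"turn":-0.005},{"x":-0.007,"y":-0.003,"z":0.000,"turn":-0.005},{"x":-0.010,"y":-0.006,"z":0.000,"turn":-0.005},{"x":-0.013,"y":-0.008,"z":0.000,"turn":-0.005},{"x":-0.016,"y":-0.011,"z":0.000,"turn":-0.005},{"x":-0.019,"y":-0.014,"z":0.000,"turn":-0.005},{"x":-0.022,"y":-0.017,"z":0.000,"turn":-0.005},{"x":-0.024,"y":-0.020,"z":0.000,"turn":-0.005},{"x":-0.025,"y":-0.021,"z":0.000,"turn":-0.005},
```

```bash
python3 -m crank '[{"x":-0.003,"y":-0.002,"z":0,"turn":0},{"x":-0.007,"y":-0.003,"z":0,"turn":0},{"x":-0.01,"y":-0.006,"z":0,"turn":0},{"x":-0.013,"y":-0.008,"z":0,"turn":0},{"x":-0.016,"y":-0.011,"z":0,"turn":0},{"x":-0.019,"y":-0.014,"z":0,"turn":0},{"x":-0.022,"y":-0.017,"z":0,"turn":0},{"x":-0.024,"y":-0.02,"z":0,"turn":0},{"x":-0.024,"y":-0.02,"z":0,"turn":0}]'
```

```text
time_s: 19.38
tool_pos: [0.5746, -0.1565, 0.2695]
tool_rot: [-180.0, 0.0, -3.5]
force: [1.4, -0.6, 0.1]
grip_width: 0.0004
grasp_force: 0.2
```

```bash
python3 -m crank '[{"x":0,"y":0.02,"z":0,"turn":0},{"x":-0.02,"y":0.06,"z":-0.03,"turn":0},{"x":-0.04,"y":0.12,"z":-0.09,"turn":0},{"x":-0.06,"y":0.18,"z":-0.09,"turn":0},{"x":-0.1,"y":0.22,"z":-0.09,"turn":0},{"x":-0.1,"y":0.22,"z":-0.09,"turn":0},{"x":-0.1,"y":0.22,"z":-0.09,"turn":0},{"x":-0.1,"y":0.22,"z":-0.09,"turn":0}]'
python3 - <<'E'
from h import *
a=shot('top');b=shot('side')
cv2.imwrite('pics/t5.png',a);cv2.imwrite('pics/s5.png',b)
crop(a,260,160,160,120,3,'pics/a.png');crop(b,240,170,107,120,3,'pics/b.png')
cv2.imwrite('pics/m5.png',np.hstack([cv2.imread('pics/a.png'),cv2.imread('pics/b.png')]))
E
```

```text
time_s: 20.38
tool_pos: [0.4626, -0.3687, 0.3594]
tool_rot: [-179.9, -0.0, -3.4]
force: [-0.2, 0.5, -0.3]
grip_width: 0.0007
grasp_force: 0.0
```

View pics/m5.png

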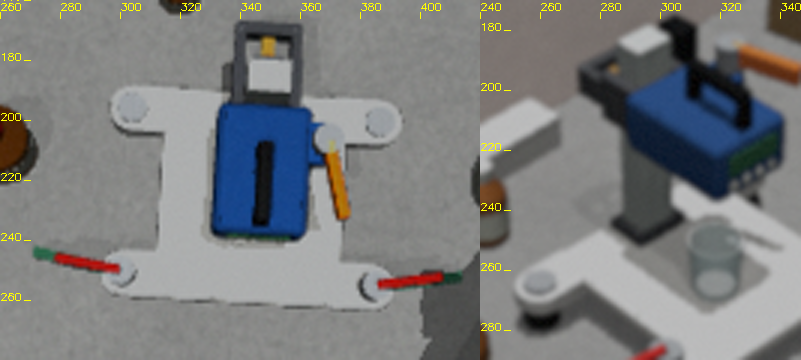

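```bash
python3 - <<'E'
from ca import *
h=lambda u,z:least_squares(lambda p:(proj('top',[*p,z])-u).ravel(),[.58,-.06]).x
t=h((375,232.7),.268);print(t)
a=np.degrees(np.arctan2(t[1]+.1275,t[0]-.6227))%360
print(a,np.radians(266.6-a))
im=cv2.imread('pics/t5.png');hs=cv2.cvtColor(im,cv2.COLOR_BGR2HSV)
m=cv2.inRange(hs,(8,150,100),(22,255,255));m[:205]=0;m[240:]=0;m[:,:360]=0;m[:,385:]=0
ys,xs=np.nonzero(m);P=np.array([h((x,y),.268) for x,y in zip(xs,ys)])
vx,vy,_,_=cv2.fitLine(P.astype(np.float32),2,0,.01,.01).ravel();a=np.degrees(np.arctan(vy/vx));print(len(xs),180+a,np.radians(266.6-180-a))
E
```

```text
[ 0.55094278 -0.14243037]
191.7537120604184 1.306314157441422
88 190.82481 1.3225265
```

The clamp measures 1.31–1.32 rad in the image and about 1.36 rad from the finger position, so it is past 1.2. The head is up in its notch, both screw levers are on their tabs, and the arm is clear. Handing in.

```bash
python3 - <<'E'
from cell import env
print(env.sign_off())
E
```

```text
the job is handed in; nothing more can be done
None
```

I handed the job in at about 20 s, but no verdict came back. By camera, both screws are within 0.04 rad of their tabs, the head is in the first notch at about 45 mm, and the clamp is at about 1.3 rad (over 1.2 counts). I didn't measure foot loads and didn't recheck the bystanders individually at the end.

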